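# Load the block warmer, set its cover and lock it

### The arm

A 7-joint arm with a two-finger parallel gripper is mounted at the origin on a cart in front of the work surface, level with it; the furniture and walls round the work are solid. World frame = base frame: x ahead of the robot, y to its left, z up, the work surface at z = 0. Lengths are in m, angles in rad, forces in N, time in s.
With the tool pointing down it reaches from about 0.35 to 0.9 m from the base axis. Payload 8.1 kg.
Tool frame: the origin (TCP) lies midway between the tips of the shut fingers; the grasp point (between the pads) lies 19 mm behind it; z points along the fingers, y is the line along which they close (so a half turn about z gives the same grasp; the last joint's range is limited). The gripper opens to 92 mm and grips with 3 to 60 N. Pads are 19 mm wide; open, the fingers measure 130 mm over their backs; the gripper's body (75 mm by 190 mm) begins 47 mm behind the grasp point.
Start: joints at [-1.232, 0.434, 0.025, 1.573, -0.012, 1.134, -0.075], TCP at [0.267, 0.565, 0.227] pointing down, gripper open.
Joint ranges: [-2.62, 2.62], [-0.44, 2.09], [-1.27, 1.32], [0.08, 2.57], [-1.32, 4.46], [0.12, 2], [-2.74, 2.74]. Speed limits (rad/s): [2.22, 2.22, 3.01, 3.01, 3.14, 3.14, 3.14].

### API

Orientations are given as a rotation vector (axis times angle).
In Python, from cell import observe, get_image, camera_model, sign_off, recognise, silhouettes gives the robot as it stands.
- The arm moves only by the tool apply_moves, never from a script. Its argument "motion" is a list of rows, each an object of numbers: "x", "y", "z": the shift along the world's x, y, z in cm; "yaw": the turn about the world's z in degrees; "hand": the opening, from -1 (shut) to 1 (fully open), so that 0 is half open. In form: [{"x": .., "y": .., "z": .., "yaw": .., "hand": ..}, ...]. A call has 1 to 10 rows; each row is the pose to reach, as a shift and turn from the pose commanded when the call began; what a row does not reach only later rows make up. A row lasts 1/8 s, in which the tool goes at most 62.5 mm and 10.7 degrees, less where a joint would pass 70% of its speed; a pose out of reach is approached as far as the arm can. A call with a gripper value outside its range is refused whole. The fingers move at their own pace and stop on an object; "newtons" is the grip in N (left out, the last holds). Time passes only in rows, so rows that repeat a pose let the fingers close. It gives the time, the measured TCP pose, the force, the opening and the grip force at its end, in the units of the state.
- observe(): the state, without advancing time (a new reading comes with each control period).
- get_image(name): name is "side" or "top"; returns the picture (384x512x3 uint8, blue, green, red); there is no depth.
- camera_model(name): a dict with "camera_matrix" (3x3 intrinsics, pixels), "k1" (the pictures are not rectified: a ray, as slopes to the right and down, at radius r is drawn at 1 + k1 r^2 times it, then the intrinsics apply), "T" (4x4, takes a point from camera to world coordinates). Camera axes: x right, y up, looking along -z (the intrinsics and any distortion apply to the point x, -y, -z); pixel columns grow to the right and rows downward; lengths in m; the calibration is good to about 2 mm. A picture is of the moment at which its call begins. camera_model takes no time and is no camera call.
- sign_off(): hands the job in; it is judged then, once.
Trained networks look in the newest picture that a camera, given by its name, has taken for a name from the list of things; names that differ only in an ending like _2 or _b are one class to them, and where a whole thing is asked for, a point or a joint stands for the part that bears it (a point fixed in the world has none). Each returns a list of dicts, best first, with "p" (0 to 1); they miss things now and then, are a little off and sometimes report something else, mostly with a low value. They report only what shows in the picture. A call takes as long as a camera call. They do not tell look-alikes from the thing itself.
- recognise(query, camera): "rect" ([left, top, right, bottom] in pixels, round what is visible of it).
- silhouettes(query, camera): "mask" (384x512 bool, what is visible of it) and "rect" ([left, top, right, bottom] in pixels, round what is visible of it).
The state is a dict: "clock": time; "joints": joint angles; "dq": joint speeds; "joint_efforts": joint torques, N m; "position": TCP position; "ee_rot": TCP orientation; "force": force on the tool from outside, world axes, zero at the start; "ft_torque": the same for the moment, N m; "width": opening from 0.0 (shut) to 1.0 (fully open); "gripper_force": force on a finger pad.
Only numpy, scipy, OpenCV 4.12 (cv2) and the standard library are available. Lean on these libraries where they do the work, as an engineer would, in place of code of your own. Each camera call takes 0.05 s, during which the arm holds its last target. There are 200 camera calls.

### The job

Load the block warmer: fold its blue cover back until it is upright or a little beyond, stand every oil vial that is on the bench fully down in a bore of the block (one to a bore), then fold the cover forward again to the red line on its dial (45 degrees above shut). Once the cover is set, lock it by pressing the orange lock cap fully home with the foot of the seating tool held upright, never with the fingers, and stand the tool on its round rubber mat, wholly on it. Leave the other things on the bench alone.

Things in the scene. Friction and masses are not known exactly. Their poses are not given: they have to be found in the camera images.
- cover (a joint): angle of the blue hinged cover panel over the block, rad: 0 shut (level, reaching toward the robot from its hinge), 0.785 at the red 45-degree line of the white dial by its left edge, 1.57 upright, 1.75 back stop. The hinge is stiff (about 3 to 5 N at the grip bar) and the cover stays wherever it is left. Upright, its grip bar reaches 240 mm above the bench, so carry things over it or past it.
- grip_bar (a point): middle of the cover's steel grip bar: a round bar 9 mm thick, 80 mm long, parallel to the hinge and 140 mm from it, with a 33 mm gap between it and the panel's edge; it can be pinched from above at any angle from about 30 to 100 degrees of the cover, and turns between the finger pads
- cover_hinge (a point): middle of the cover's hinge axis, at the rear of the warmer, 98 mm above the bench; its x axis is level and points away from the robot, at right angles to the hinge; its y axis lies along the hinge (to the left). Grey warmer base 155 x 325 x 12 mm, carrying the aluminium block, the cover and, at the rear right, the brake collar
- lock_cap (a joint): travel of the orange lock cap, m: 0 standing 8.5 mm proud of its black collar, 0.008 home (at its stop, flush with the collar to 0.5 mm; the collar, 48 mm across, is then just under the tool foot). It needs about 9 N straight down and stays where it is pushed.
- cap_top (a point): centre of the top face of the orange round lock cap (33 mm across), which moves down with it; it stands on the black round collar at the rear right of the warmer, 168 mm to the right of the middle of the hinge. Cap top is 80.5 mm above the bench when out, 72.5 mm when home
- seat_tool: seating tool like a stamp, 76 mm high, standing: heavy steel foot and black handle; origin at the centre of the underside of its flat round foot (52 mm across, 12 mm thick); above 18 mm it is a round handle 24 mm thick; 0.16 kg; z up
- tool_mat: round black rubber mat with a yellow ring, 88 mm across, 4 mm thick, fixed to the bench; origin at the centre of its underside
- oil_vial_1: oil vial 1 (absent in some starts): glass vial with white cap, 57 mm high, body 28 mm across up to 48 mm, cap 21 mm across; origin at the centre of its underside, z toward the cap; stands on the bench at the start; about 0.04 kg
- oil_vial_2: oil vial 2 (absent in some starts): glass vial with white cap, 57 mm high, body 28 mm across up to 48 mm, cap 21 mm across; origin at the centre of its underside, z toward the cap; stands on the bench at the start; about 0.04 kg
- oil_vial_3: oil vial 3 (absent in some starts): glass vial with white cap, 57 mm high, body 28 mm across up to 48 mm, cap 21 mm across; origin at the centre of its underside, z toward the cap; stands on the bench at the start; about 0.04 kg
- oil_vial_4: oil vial 4 (absent in some starts): glass vial with white cap, 57 mm high, body 28 mm across up to 48 mm, cap 21 mm across; origin at the centre of its underside, z toward the cap; stands on the bench at the start; about 0.04 kg
- bore_1 (a point): centre of the mouth of bore 1 in the aluminium block (row of four, 44 mm apart, 1 at the right end), at the block's top face 42 mm above the bench; bore 31 mm across, 18 mm deep with a 2 mm chamfer, so a seated vial's underside is 24 mm above the bench. Bores are 65 mm in front of the hinge; axes as the hinge point's
- bore_2 (a point): centre of the mouth of bore 2 in the aluminium block (row of four, 44 mm apart, 1 at the right end), at the block's top face 42 mm above the bench; bore 31 mm across, 18 mm deep with a 2 mm chamfer, so a seated vial's underside is 24 mm above the bench. Bores are 65 mm in front of the hinge; axes as the hinge point's
- bore_3 (a point): centre of the mouth of bore 3 in the aluminium block (row of four, 44 mm apart, 1 at the right end), at the block's top face 42 mm above the bench; bore 31 mm across, 18 mm deep with a 2 mm chamfer, so a seated vial's underside is 24 mm above the bench. Bores are 65 mm in front of the hinge; axes as the hinge point's
- bore_4 (a point): centre of the mouth of bore 4 in the aluminium block (row of four, 44 mm apart, 1 at the right end), at the block's top face 42 mm above the bench; bore 31 mm across, 18 mm deep with a 2 mm chamfer, so a seated vial's underside is 24 mm above the bench. Bores are 65 mm in front of the hinge; axes as the hinge point's
- media_bottle: bystander, not to be disturbed: amber media bottle with blue cap, 52 mm across, 104 high; origin at the centre of its underside
- bench_timer: bystander, not to be disturbed: white bench timer 42 x 66 x 50 mm; origin at the centre of its underside
- tip_box: bystander, not to be disturbed: blue pipette tip box 88 x 62 x 52 mm; origin at the centre of its underside
- note_pad: bystander, not to be disturbed: spiral note pad 108 x 70 x 10 mm; origin at the centre of its underside
- marker_1: bystander, not to be disturbed: marker pen 131 mm, lying; origin at the centre of its underside
- forceps_curved: bystander, not to be disturbed: steel forceps 131 mm, lying; origin at the centre of its underside
- allen_cap: bystander, not to be disturbed: black foam plug 41 mm across, 21 high; origin at the centre of its underside
Not all that is in view belongs to the job. Leave any purple look-alike of the oil_vial_3 alone.

How it is judged:
On the way, in this order (a step that is already met when the one before it is completed fails the run):
1. the cover is folded back upright or beyond (at least 1.45 rad) (value of joint cover above 1.45 rad), for 0.2 s.
2. every vial present stands fully down in a bore, the cover still back (x of oil_vial_1 in the frame of bore_1 between -0.004 and 0.004 m and z of each of oil_vial_1, oil_vial_2, oil_vial_3, oil_vial_4 in the frame of bore_1 below -0.014 m and y of oil_vial_1 in the frame of bore_1 between -0.01 and 0.142 m and angle between each of oil_vial_1, oil_vial_2, oil_vial_3, oil_vial_4's own z axis and vertical below 0.15 rad and x of oil_vial_2 in the frame of bore_1 between -0.004 and 0.004 m and y of oil_vial_2 in the frame of bore_1 between -0.01 and 0.142 m and x of oil_vial_3 in the frame of bore_1 between -0.004 and 0.004 m and y of oil_vial_3 in the frame of bore_1 between -0.01 and 0.142 m and x of oil_vial_4 in the frame of bore_1 between -0.004 and 0.004 m and y of oil_vial_4 in the frame of bore_1 between -0.01 and 0.142 m and value of joint cover above 1.35 rad), for 0.2 s.
3. the cover rests at the 45-degree line, within 0.1 rad, let go (value of joint cover between 0.685 and 0.885 rad and velocity of joint cover between -0.05 and 0.05 rad/s and contact force between the fingers and cover below 0.2 N), for 0.3 s.
4. the lock cap is pressed home by the upright seating tool (value of joint lock_cap above 0.0065 m and contact force between seat_tool and lock_cap above 1 N and angle between seat_tool's own z axis and vertical below 0.15 rad), for 0.05 s.
At the end, for the whole second after the job is handed in: every vial present stands in a bore (underside at least 14 mm below the block's top, within 4 mm of the row's line, tilt under 0.15 rad); cover at 0.785 +- 0.1 rad; lock cap at least 6.5 mm in; seating tool upright on its mat, centre within 16 mm of the mat's centre; all at rest (x of oil_vial_1 in the frame of bore_1 between -0.004 and 0.004 m and z of each of oil_vial_1, oil_vial_2, oil_vial_3, oil_vial_4 in the frame of bore_1 below -0.014 m and y of oil_vial_1 in the frame of bore_1 between -0.01 and 0.142 m and angle between each of oil_vial_1, oil_vial_2, oil_vial_3, oil_vial_4's own z axis and vertical below 0.15 rad and x of oil_vial_2 in the frame of bore_1 between -0.004 and 0.004 m and y of oil_vial_2 in the frame of bore_1 between -0.01 and 0.142 m and x of oil_vial_3 in the frame of bore_1 between -0.004 and 0.004 m and y of oil_vial_3 in the frame of bore_1 between -0.01 and 0.142 m and x of oil_vial_4 in the frame of bore_1 between -0.004 and 0.004 m and y of oil_vial_4 in the frame of bore_1 between -0.01 and 0.142 m and value of joint cover between 0.685 and 0.885 rad and value of joint lock_cap above 0.0065 m and horizontal distance between seat_tool and tool_mat below 0.016 m and z of seat_tool in the frame of tool_mat below 0.007 m and angle between seat_tool's own z axis and vertical below 0.1 rad and linear speed of each of seat_tool, oil_vial_1, oil_vial_2, oil_vial_3, oil_vial_4 below 0.02 m/s); the robot touches nothing.
It fails at once if the fingers press the lock cap (contact force between the fingers and lock_cap above 1 N).
It fails at once if a bystander is moved more than 40 mm (distance of any of media_bottle, bench_timer, tip_box, note_pad, marker_1, forceps_curved, allen_cap from where it was at the start of the episode above 0.04 m).
Of oil_vial_1, oil_vial_2, oil_vial_3, oil_vial_4 only 2 to 4 are there at a start; the rules pass over those that are not, and their reading is None.
At some moment in a run one of seat_tool may be knocked a few centimetres aside while the robot is not near it.
It also fails if it takes over 210 s, if anything falls off the work surface, if the arm or the gripper's body presses on something with over 40 N, if the wrist force passes 120 N, or if a joint passes its speed limit or range.

## Working session

There is one attempt and no reset: what is moved stays moved. The work goes in short steps, Python scripts to look and compute and a tool call to move; the robot and the scene stay as the last step left them, time stands still between calls to the robot, and variables do not carry over. Pictures are saved under pics/ and viewed, at most 14 in all, crops included, and the job is handed in when it is done.

Besides the shell and the picture viewer there is one more tool, called as name(argument=value, ...), one argument or row to a line, values as JSON. apply_moves: Moves the arm, as the interface text tells. Its arguments: {"type":"object","properties":{"motion":{"type":"array","items":{"type":"object","properties":{"x":{"type":"number"},"y":{"type":"number"},"z":{"type":"number"},"yaw":{"type":"number"},"hand":{"type":"number"}}}},"newtons":{"type":"number"}},"required":["motion"]}

```bash
ls; mkdir -p pics
python3 - <<'E'
from cell import *
import cv2, numpy as np
for n in ("side","top"):
    im=get_image(n); cv2.imwrite(f"pics/{n}0.png",im)
    m=camera_model(n); print(n,np.round(m["camera_matrix"],1).tolist(),m["k1"],np.round(m["T"],3).tolist())
o=observe(); print(o)
E
```

```text
pics
side [[406.1, 0.0, 252.1], [0.0, 406.1, 200.4], [0.0, 0.0, 1.0]] -0.11585412623956126 [[0.999, -0.037, 0.038, 0.594], [0.053, 0.621, -0.782, -1.069], [0.005, 0.783, 0.622, 0.901], [0.0, 0.0, 0.0, 1.0]]
top [[460.8, 0.0, 259.1], [0.0, 460.8, 194.4], [0.0, 0.0, 1.0]] -0.009995285280832948 [[0.015, 0.995, -0.094, 0.408], [-1.0, 0.016, 0.006, -0.012], [0.008, 0.094, 0.996, 1.534], [0.0, 0.0, 0.0, 1.0]]
{'clock': 0.1, 'joints': array([-1.23157045,  0.43512819,  0.02496833,  1.57400128, -0.01158512,
        1.13402231, -0.07512109]), 'dq': array([ 5.06349846e-04, -1.90781384e-03, -7.14874891e-04, -1.62086499e-03,
       -2.27801973e-04, -1.94289329e-03,  1.88051468e-05]), 'joint_efforts': array([ 2.47821619e-03, -6.69125247e+01,  9.87844504e-01, -3.15145576e+01,
       -6.04907493e-02,  3.74617707e-02,  1.89918353e-05]), 'position': array([0.26709563, 0.56453911, 0.22604088]), 'ee_rot': array([-6.88470923e-01, -3.06504874e+00,  2.20506950e-03]), 'force': array([ 0.10344192, -0.01503529,  0.00471652]), 'ft_torque': array([ 0.04067073, -0.00756331, -0.03883035]), 'gripper_force': 0.0, 'width': 0.9996522338917294}
```

View pics/side0.png

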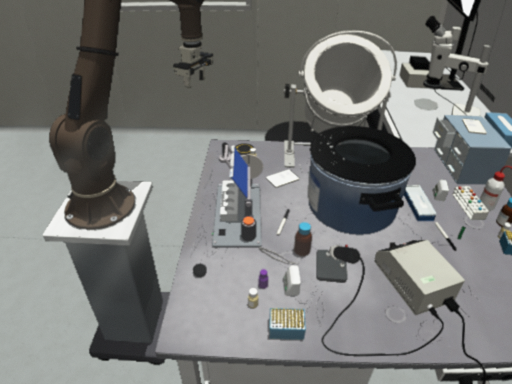

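View pics/top0.png

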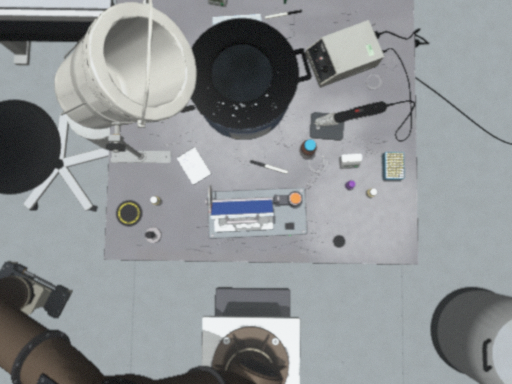

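The side view shows the warmer near (238,205), the blue cover part open, the orange cap at (249,224), one vial at (253,297) and a purple look-alike at (263,278). The top view shows the mat at (128,212), the seating tool at (152,235), vials at (155,200) and (372,192), and the cap at (296,199).

```bash
cat > h.py <<'E'
from cell import *
import cv2, numpy as np
CM={n:camera_model(n) for n in ("side","top")}
F=np.diag([1,-1,-1.])
def proj(P,n):
    m=CM[n];T=np.array(m["T"]);R=F@T[:3,:3].T
    return cv2.projectPoints(np.atleast_2d(P).astype(float),cv2.Rodrigues(R)[0],-R@T[:3,3],np.array(m["camera_matrix"]),np.array([m["k1"],0,0,0.]))[0][:,0]
def ray(uv,n):
    m=CM[n];T=np.array(m["T"])
    p=cv2.undistortPointsIter(np.array(uv,float).reshape(1,1,2),np.array(m["camera_matrix"]),np.array([m["k1"],0,0,0.]),None,None,(3,50,1e-9)).ravel()
    return T[:3,3],T[:3,:3]@F@np.array([p[0],p[1],1])
def at(uv,n,z):
    c,d=ray(uv,n);return c+d*(z-c[2])/d[2]
def cen(d):
    r=d["rect"];return [(r[0]+r[2])/2,(r[1]+r[3])/2]
def mc(d):
    y,x=np.nonzero(d["mask"]);return [x.mean(),y.mean()]
E
python3 - <<'E'
from h import *
hz=dict(oil_vial_1=.045,seat_tool=.04,tool_mat=.004,cap_top=.0805,lock_cap=.08,cover=.15,grip_bar=.2,media_bottle=.05,bench_timer=.03,tip_box=.03,note_pad=.01,marker_1=.008,forceps_curved=.005,allen_cap=.015)
for n in ("top","side"):
    im=get_image(n)
    for k,z in hz.items():
        for d in silhouettes(k,n)[:5]:
            if d["p"]<.2: continue
            c=mc(d); print(n,k,round(d["p"],2),np.round(c),np.round(d["rect"]),np.round(at(c,n,z)[:2],3))
    if n=="top": cv2.imwrite("pics/topc.png",cv2.resize(im[140:270,95:435],None,fx=2.3,fy=2.3,interpolation=cv2.INTER_CUBIC))
    else: cv2.imwrite("pics/sidec.png",cv2.resize(im[130:350,170:350],None,fx=2.7,fy=2.7,interpolation=cv2.INTER_CUBIC))
E
```

```text
top oil_vial_1 0.63 [156. 200.] [150. 197. 159. 201.] [0.523 0.313]
top oil_vial_1 0.5 [370. 193.] [367. 188. 373. 196.] [ 0.56  -0.383]
top tool_mat 0.56 [129. 213.] [115. 199. 140. 230.] [0.483 0.41 ]
top tool_mat 0.49 [295. 198.] [290. 196. 303. 200.] [ 0.541 -0.143]
top cap_top 0.38 [295. 198.] [291. 193. 302. 205.] [ 0.535 -0.137]
top cover 0.71 [242. 209.] [212. 197. 274. 227.] [0.493 0.031]
top cover 0.46 [308. 148.] [301. 140. 319. 159.] [ 0.681 -0.167]
top grip_bar 0.67 [242. 209.] [209. 201. 268. 222.] [0.491 0.028]
top media_bottle 0.72 [308. 148.] [299. 142. 317. 157.] [ 0.702 -0.179]
top bench_timer 0.67 [350. 161.] [340. 154. 363. 171.] [ 0.665 -0.32 ]
top bench_timer 0.39 [242. 209.] [209. 198. 274. 227.] [0.501 0.034]
top tip_box 0.86 [392. 166.] [380. 151. 401. 181.] [ 0.652 -0.461]
top note_pad 0.95 [194. 166.] [176. 148. 211. 188.] [0.644 0.197]
top note_pad 0.45 [257. 213.] [209. 188. 309. 241.] [ 0.49  -0.016]
top marker_1 0.23 [153. 235.] [147. 227. 161. 243.] [0.411 0.325]
top forceps_curved 0.51 [153. 235.] [143. 228. 160. 242.] [0.412 0.326]
top allen_cap 0.4
[... 745 characters left out ...]
media_bottle 0.39 [249. 221.] [245. 218. 252. 226.] [ 0.538 -0.104]
side bench_timer 0.63 [291. 282.] [280. 267. 302. 294.] [ 0.667 -0.33 ]
side tip_box 0.63 [269. 252.] [260. 246. 282. 262.] [ 0.604 -0.22 ]
side tip_box 0.57 [286. 323.] [266. 307. 308. 339.] [ 0.653 -0.467]
side note_pad 0.83 [283. 178.] [264. 170. 297. 188.] [0.648 0.191]
side marker_1 0.53 [283. 222.] [276. 209. 288. 235.] [ 0.649 -0.053]
side forceps_curved 0.67 [275. 256.] [262. 246. 293. 265.] [ 0.623 -0.208]
side forceps_curved 0.66 [291. 281.] [281. 267. 301. 295.] [ 0.67  -0.307]
side allen_cap 0.59 [199. 270.] [193. 266. 208. 277.] [ 0.404 -0.288]
side allen_cap 0.4 [273. 254.] [262. 243. 293. 262.] [ 0.617 -0.212]
```

View pics/topc.png

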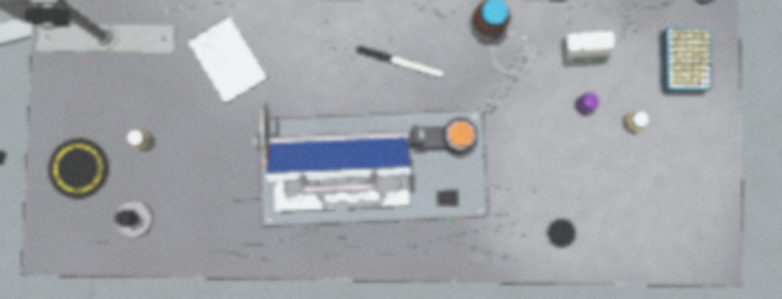

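View pics/sidec.png

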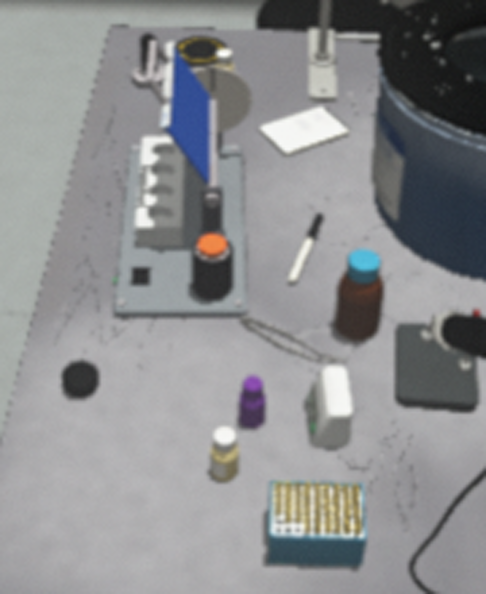

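The enlarged views confirm two vials (crop (138,138) and (637,121)), empty bores, the tool at crop (132,219) and the mat at (78,167). Next I'll fit the warmer's pose.

Run:
```python
from h import *
o=np.array([95,140]);f=lambda u,z:np.round(at(np.array(u)/2.3+o,"top",z)[:2],4)
c=[f(u,.012) for u in [(262,117),(484,111),(490,213),(264,224)]]
print("base",c, [np.linalg.norm(c[i]-c[(i+1)%4]).round(3) for i in range(4)],np.mean(c,0))
print("cap",f((460,134),.0805),"mat",f((78,167),.004),"foot",f((132,219),.012),"handle top",f((127,216),.076))
print("vialL cap",f((135,138),.057),"vialR cap",f((640,120),.057), "purple",f((590,101),.057))
print("bar ends", f((305,189),.22),f((372,187),.22))
im=get_image("top")
b=cv2.resize(im[180:250,195:315],None,fx=6.5,fy=6.5,interpolation=cv2.INTER_CUBIC);cv2.imwrite("pics/w.png",b)
```

```text
base [array([0.5601, 0.145 ]), array([ 0.574 , -0.1753]), array([ 0.4272, -0.1848]), array([0.4066, 0.1383])] [np.float64(0.321), np.float64(0.147), np.float64(0.324), np.float64(0.154)] [ 0.491975 -0.0192  ]
cap [ 0.5342 -0.135 ] mat [0.4842 0.4092] foot [0.4107 0.3269] handle top [0.4146 0.3196]
vialL cap [0.5233 0.3168] vialR cap [ 0.56   -0.3897] purple [ 0.5857 -0.3195]
bar ends [0.4507 0.0681] [ 0.4544 -0.0147]
```

View pics/w.png

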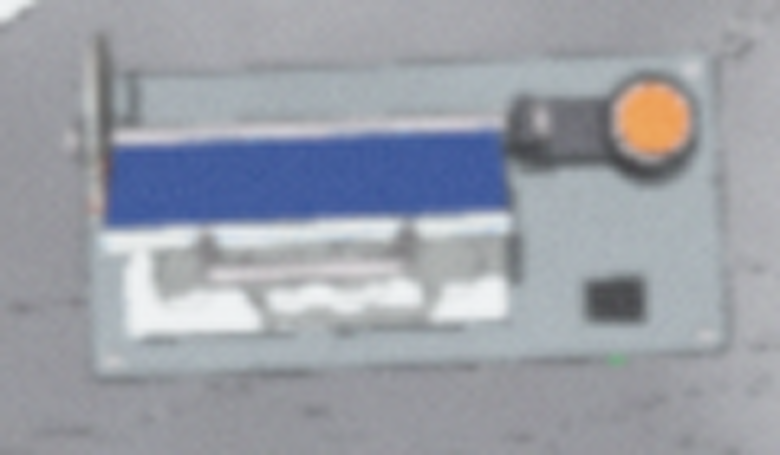

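Run:
```python
from h import *
o=np.array([195,180]);g=lambda u,z:at(np.array(u)/6.5+o,"top",z)[:2]
c=[g(u,.012) for u in [(103,75),(715,55),(727,350),(98,378)]]
print(np.round(c,4))
for a,b in ((0,1),(3,2)):
    d=c[a]-c[b];print("yaw",np.arctan2(-d[0],d[1]))
for a,b in ((0,3),(1,2)):
    d=c[a]-c[b];print("yaw",np.arctan2(d[1],d[0]))
cap=g((652,119),.0805);print("cap",cap)
yaw=.045
ex=np.array([np.cos(yaw),np.sin(yaw)]);ey=np.array([-ex[1],ex[0]])
H=cap+.168*ey;print("hinge",H,"base mid rel hinge",[(np.mean(c,0)-H)@ex,(np.mean(c,0)-H)@ey])
# cover angle: bar middle pixel
for th in np.arange(.6,1.5,.1):
    P=H-.14*np.cos(th)*ex; z=.098+.14*np.sin(th)
    pts=[np.r_[P+s*ey,z] for s in (.04,-.04)]
    print(round(th,1),np.round((proj(pts,"top")-o)*6.5).tolist(),np.round((proj(pts,"side")-[170,130])*2.7).tolist())
```

```text
[[ 0.558   0.1386]
 [ 0.5733 -0.1739]
 [ 0.4231 -0.1809]
 [ 0.4041  0.1372]]
yaw 0.0490029948988802
yaw 0.05969177568439439
yaw 0.0086265246915045
yaw 0.04656973707063966
cap [ 0.53402316 -0.13601958]
hinge [0.52646571 0.03181035] base mid rel hinge [np.float64(-0.03912143727047428), np.float64(-0.04983552038223926)]
0.6 [[219.0, 369.0], [397.0, 364.0]] [[117.0, 72.0], [112.0, 108.0]]
0.7 [[217.0, 350.0], [396.0, 345.0]] [[124.0, 64.0], [118.0, 100.0]]
0.8 [[215.0, 329.0], [395.0, 323.0]] [[131.0, 57.0], [126.0, 93.0]]
0.9 [[214.0, 304.0], [395.0, 299.0]] [[140.0, 50.0], [135.0, 87.0]]
1.0 [[212.0, 278.0], [394.0, 273.0]] [[149.0, 45.0], [144.0, 81.0]]
1.1 [[210.0, 250.0], [393.0, 244.0]] [[159.0, 40.0], [155.0, 76.0]]
1.2 [[209.0, 220.0], [392.0, 215.0]] [[169.0, 36.0], [166.0, 71.0]]
1.3 [[208.0, 189.0], [392.0, 183.0]] [[180.0, 33.0], [177.0, 68.0]]
1.4 [[206.0, 157.0], [391.0, 152.0]] [[191.0, 30.0], [189.0, 66.0]]
```

apply_moves(
  motion=[
    {"x":2,"y":-6,"z":4,"yaw":-8,"hand":1},
    {"x":18.6,"y":-53.6,"z":8,"yaw":-62},
    {"x":18.6,"y":-53.6,"z":8,"yaw":-62},
    {"x":18.6,"y":-53.6,"z":8,"yaw":-62},
    {"x":18.6,"y":-53.6,"z":8,"yaw":-62},
    {"x":18.6,"y":-53.6,"z":8,"yaw":-62},
    {"x":18.6,"y":-53.6,"z":8,"yaw":-62},
    {"x":18.6,"y":-53.6,"z":8,"yaw":-62},
    {"x":18.6,"y":-53.6,"z":8,"yaw":-62},
    {"x":18.6,"y":-53.6,"z":8,"yaw":-62,"hand":0},
  ],
  newtons=20,
)

```text
schema error: expected keys x, y, z, yaw, hand
```

apply_moves(
  motion=[
    {"hand":0},
    {"hand":0},
    {"hand":0},
  ],
)

```text
schema error: expected keys x, y, z, yaw, hand
```

Run:
```python
from h import *
a=get_image("side")
b=cv2.resize(a[90:250,190:300],None,fx=3.6,fy=3.6,interpolation=cv2.INTER_CUBIC);cv2.imwrite("pics/a1.png",b)
s=observe();print(s["position"],s["ee_rot"],s["width"],s["force"])
print((proj([s["position"],[.453,.0285,.217]],"side")-[190,90])*3.6)
```

```text
[0.26722988 0.56499594 0.22675792] [-6.88419714e-01 -3.06520921e+00 -8.99678302e-05] 1.0010125129433098 [0.69078247 0.16759696 0.88767134]
[[ 17.91322267 -24.3281038 ]
 [125.79944641 225.82267305]]
```

View pics/a1.png

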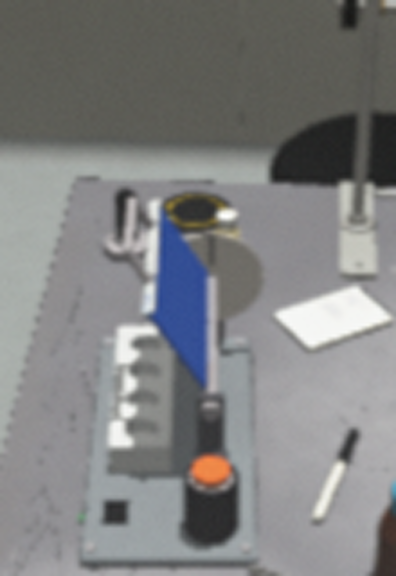

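The move was refused because every row needs all five keys. The picture shows the scene unchanged, with the cover top near (155,215-300). I'll send the move again.

apply_moves(
  motion=[
    {"x":2,"y":-6,"z":4,"yaw":-8,"hand":0},
    {"x":18.6,"y":-53.6,"z":8,"yaw":-62,"hand":0},
    {"x":18.6,"y":-53.6,"z":8,"yaw":-62,"hand":0},
    {"x":18.6,"y":-53.6,"z":8,"yaw":-62,"hand":0},
    {"x":18.6,"y":-53.6,"z":8,"yaw":-62,"hand":0},
    {"x":18.6,"y":-53.6,"z":8,"yaw":-62,"hand":0},
    {"x":18.6,"y":-53.6,"z":8,"yaw":-62,"hand":0},
    {"x":18.6,"y":-53.6,"z":8,"yaw":-62,"hand":0},
    {"x":18.6,"y":-53.6,"z":8,"yaw":-62,"hand":0},
    {"x":18.6,"y":-53.6,"z":8,"yaw":-62,"hand":0},
  ],
  newtons=20,
)

```text
clock: 2.95
position: [0.4541, 0.0247, 0.3076]
ee_rot: [2.175, 2.265, 0.002]
force: [0.1, 1.3, 0.1]
width: 0.504
gripper_force: 0.0
```

Run:
```python
from h import *
a=get_image("side")
b=cv2.resize(a[90:250,190:300],None,fx=3.6,fy=3.6,interpolation=cv2.INTER_CUBIC);cv2.imwrite("pics/a2.png",b)
s=observe();print(s["position"],s["ee_rot"],s["width"],s["force"])
print((proj([s["position"],[.453,.0285,.217]],"side")-[190,90])*3.6)
```

```text
[0.45436689 0.02444794 0.30753178] [2.17445274e+00 2.26509655e+00 1.55317995e-03] 0.5028747028228495 [ 0.96388675 -0.93629771  0.18036432]
[[123.17367881 137.00975177]
 [125.79944641 225.82267305]]
```

View pics/a2.png

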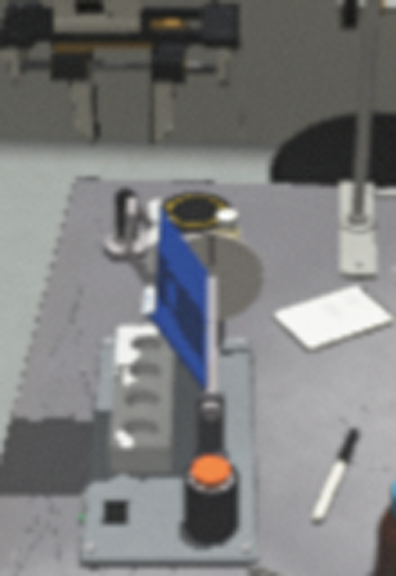

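The fingers hang at (95,105) and (160,105), straddling the bar's predicted x. I'll go down and pinch it.

apply_moves(
  motion=[
    {"x":0,"y":0.3,"z":-5,"yaw":0,"hand":0},
    {"x":0,"y":0.3,"z":-9,"yaw":0,"hand":0},
    {"x":0,"y":0.3,"z":-10.9,"yaw":0,"hand":0},
    {"x":0,"y":0.3,"z":-10.9,"yaw":0,"hand":0},
    {"x":0,"y":0.3,"z":-10.9,"yaw":0,"hand":-1},
    {"x":0,"y":0.3,"z":-10.9,"yaw":0,"hand":-1},
    {"x":0,"y":0.3,"z":-10.9,"yaw":0,"hand":-1},
    {"x":0,"y":0.3,"z":-10.9,"yaw":0,"hand":-1},
  ],
  newtons=20,
)

```text
clock: 4.0
position: [0.4535, 0.0321, 0.1981]
ee_rot: [2.169, 2.273, 0.001]
force: [4.3, 1.5, -2.0]
width: 0.116
gripper_force: 1.8
```

Run:
```python
from h import *
s=observe();print(s["position"],s["width"]*92,s["gripper_force"],s["force"])
H=np.array([.5265,.0318]);x=s["position"][0]
t0=np.arccos((H[0]-.0-s["position"][0])/.14);print(t0,.098+.14*np.sin(t0)-.019)
for t in np.linspace(t0,1.62,9):print(round(t,2),np.round(100*np.array([.14*(np.cos(t0)-np.cos(t)),.14*(np.sin(t)-np.sin(t0))]),2))
```

```text
[0.45354096 0.03208267 0.19809021] 10.692139393231985 1.8259735777974129 [ 4.31975894  1.47952683 -2.00000312]
1.022614854517102 0.19848630863178607
1.02 [0. 0.]
1.1 [0.91 0.51]
1.17 [1.86 0.95]
1.25 [2.84 1.32]
1.32 [3.84 1.62]
1.4 [4.86 1.84]
1.47 [5.9  1.98]
1.55 [6.94 2.05]
1.62 [7.98 2.03]
```

apply_moves(
  motion=[
    {"x":0,"y":0,"z":0,"yaw":0,"hand":-1},
    {"x":0.9,"y":0,"z":0.5,"yaw":0,"hand":-1},
    {"x":1.9,"y":0.1,"z":1.0,"yaw":0,"hand":-1},
    {"x":2.8,"y":0.1,"z":1.3,"yaw":0,"hand":-1},
    {"x":3.8,"y":0.2,"z":1.6,"yaw":0,"hand":-1},
    {"x":4.9,"y":0.2,"z":1.8,"yaw":0,"hand":-1},
    {"x":5.9,"y":0.3,"z":2.0,"yaw":0,"hand":-1},
    {"x":6.9,"y":0.3,"z":2.0,"yaw":0,"hand":-1},
    {"x":8.0,"y":0.4,"z":2.0,"yaw":0,"hand":-1},
    {"x":8.4,"y":0.4,"z":2.0,"yaw":0,"hand":-1},
  ],
  newtons=25,
)

```text
clock: 5.25
position: [0.5383, 0.0364, 0.2179]
ee_rot: [2.168, 2.273, 0.001]
force: [-3.9, 4.1, 3.6]
width: 0.084
gripper_force: 25.0
```

apply_moves(
  motion=[
    {"x":0,"y":0,"z":0,"yaw":0,"hand":-1},
    {"x":0,"y":0,"z":0,"yaw":0,"hand":-1},
  ],
)

```text
clock: 5.5
position: [0.5379, 0.0364, 0.2179]
ee_rot: [2.168, 2.273, 0.002]
force: [1.6, 3.5, 0.0]
width: 0.087
gripper_force: 25.0
```

apply_moves(
  motion=[
    {"x":0,"y":0,"z":0,"yaw":0,"hand":-0.3},
    {"x":0,"y":0,"z":0,"yaw":0,"hand":-0.3},
    {"x":0,"y":0,"z":0,"yaw":0,"hand":-0.3},
    {"x":0,"y":0,"z":5,"yaw":0,"hand":-0.3},
    {"x":0,"y":0,"z":11,"yaw":0,"hand":0.2},
    {"x":-4,"y":-6,"z":11,"yaw":0,"hand":0.2},
    {"x":-3,"y":-12,"z":11,"yaw":0,"hand":0.2},
    {"x":0,"y":-18,"z":11,"yaw":0,"hand":0.2},
    {"x":1,"y":-24,"z":11,"yaw":0,"hand":0.2},
    {"x":2,"y":-30,"z":11,"yaw":0,"hand":0.2},
  ],
)

```text
clock: 6.75
position: [0.5566, -0.2597, 0.3277]
ee_rot: [2.168, 2.274, -0.0]
force: [0.5, 0.8, -0.3]
width: 0.597
gripper_force: 0.0
```

Run:
```python
from h import *
a=get_image("top");b=get_image("side")
cv2.imwrite("pics/a3.png",np.vstack([cv2.resize(a[180:250,120:320],(800,280),interpolation=cv2.INTER_CUBIC),cv2.resize(b[130:210,170:370],(800,320),interpolation=cv2.INTER_CUBIC)]))
for n,z in (("top",.052),("side",.03)):
  for k in ("oil_vial_1","seat_tool"):
    for d in silhouettes(k,n):
      if d["p"]>.2:print(n,k,round(d["p"],2),np.round(mc(d),1),d["rect"],np.round(at(mc(d),n,z if k[0]=="o" else .04),3))
s=observe();print(s["position"],s["width"]*92)
```

```text
top seat_tool 0.54 [152.8 235.1] [144.7, 226.4, 161.1, 244.2] [0.411 0.319 0.04 ]
side oil_vial_1 0.51 [239.2 209.9] [209.4, 153.0, 261.2, 251.5] [ 0.5   -0.028  0.03 ]
side oil_vial_1 0.46 [253.2 298.5] [248.6, 289.8, 257.1, 308.2] [ 0.566 -0.393  0.03 ]
side seat_tool 0.6 [223.4 155. ] [221.8, 153.0, 224.3, 162.5] [0.412 0.296 0.04 ]
[ 0.55635159 -0.25680456  0.32751938] 55.29728208702278
```

View pics/a3.png

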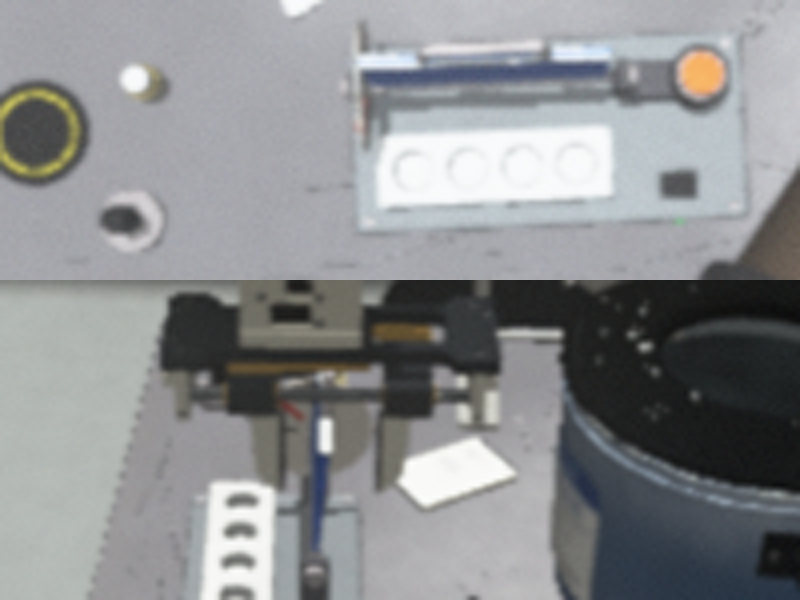

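Cover is upright and the four bores show at crop (412..575, 165); vial and tool on the left are unchanged. Now the precise positions of bores and vials.

Run:
```python
from h import *
o=np.array([120,180]);g=lambda u,z:at(np.array(u)/4+o-.4,"top",z)[:2]
B=np.array([g(u,.042) for u in [(575,163),(521,165.5),(467,167.5),(412,170)]]);print(B.round(4).tolist(),np.linalg.norm(np.diff(B,axis=0),axis=1))
d=B[3]-B[0];yaw=np.arctan2(-d[0],d[1]);print("yaw",yaw)
K=np.array([g(u,.042) for u in [(379,136),(608,126),(612,194),(379,208)]]);print("block",K.round(4).tolist(),K.mean(0))
print("cap",g((700,73),.0805),"mat",g((38,131),.004),"vialL",g((135,79),.057))
yaw=.048;ex=np.array([np.cos(yaw),np.sin(yaw)]);ey=np.array([-ex[1],ex[0]])
H=g((700,73),.0805)+.168*ey;M=B.mean(0);print("H",H,"pred mid bores",H-.065*ex,"meas",M)
print("side proj",(proj([np.r_[H-.065*ex+s*ey,.042] for s in (-.066,-.022,.022,.066)],"side")).round(1).tolist())
```

```text
[[0.4641, -0.0365], [0.4614, 0.0072], [0.4591, 0.0508], [0.4564, 0.0951]] [0.04370661 0.04366207 0.04445773]
yaw 0.05855917632139335
block [[0.4835, 0.1225], [0.4945, -0.0628], [0.4396, -0.0667], [0.4254, 0.121]] [0.46075576 0.0285112 ]
cap [ 0.53544217 -0.13376492] mat [0.48505415 0.40864887] vialL [0.52538773 0.31801197]
H [0.52738127 0.03404159] pred mid bores [0.46245614 0.03092278] meas [0.4602923  0.02915784]
side proj [[228.6, 208.0], [229.3, 199.8], [229.9, 192.0], [230.5, 184.5]]
```

apply_moves(
  motion=[
    {"x":0.3,"y":-6,"z":-6,"yaw":0,"hand":0.2},
    {"x":0.6,"y":-13.2,"z":-12,"yaw":-2,"hand":0.2},
    {"x":0.6,"y":-13.2,"z":-18,"yaw":-2,"hand":0.2},
    {"x":0.6,"y":-13.2,"z":-22,"yaw":-2,"hand":0.2},
    {"x":0.6,"y":-13.2,"z":-22,"yaw":-2,"hand":0.2},
  ],
)

```text
clock: 7.68
position: [0.5611, -0.387, 0.1042]
ee_rot: [-2.202, -2.232, 0.001]
force: [0.2, -0.2, 0.4]
width: 0.602
gripper_force: 0.0
```

Run:
```python
from h import *
a=get_image("top");b=get_image("side")
s=observe();print(s["position"],s["ee_rot"],s["width"]*92)
cv2.imwrite("pics/a4.png",np.hstack([cv2.resize(a[160:220,325:405],(400,300),interpolation=cv2.INTER_CUBIC),cv2.resize(b[255:315,215:295],(400,300),interpolation=cv2.INTER_CUBIC)]))
p=s["position"]
print("side px of TCP axis at z .057,.0",((proj([[p[0],p[1],z] for z in (.1,.057,.0)],"side")-[215,255])*5).round().tolist())
```

```text
[ 0.56241455 -0.3881255   0.10704592] [-2.20468292e+00 -2.23473799e+00  7.58928968e-05] 55.06391415736531
side px of TCP axis at z .057,.0 [[186.0, 124.0], [186.0, 178.0], [185.0, 245.0]]
```

View pics/a4.png

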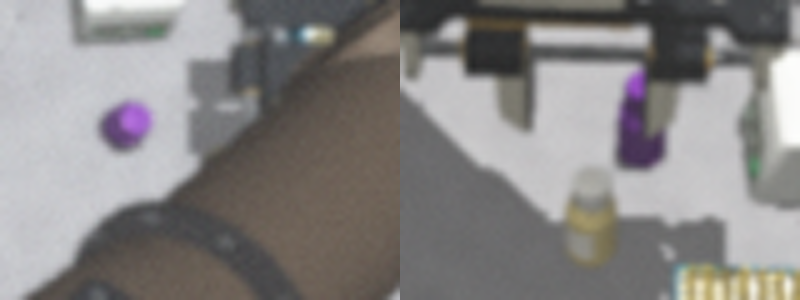

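The side crop shows the vial's axis at (592,215), about 3 mm to +x of the gripper's axis, with the purple look-alike clear of the fingers. I'll grip along x, then re-grip turned by 90° to centre the vial both ways.

apply_moves(
  motion=[
    {"x":0.2,"y":-0.1,"z":-4,"yaw":0,"hand":0.2},
    {"x":0.2,"y":-0.1,"z":-8,"yaw":0,"hand":0.2},
    {"x":0.2,"y":-0.1,"z":-8,"yaw":0,"hand":0.2},
    {"x":0.2,"y":-0.1,"z":-8,"yaw":0,"hand":-0.45},
    {"x":0.2,"y":-0.1,"z":-8,"yaw":0,"hand":-0.45},
    {"x":0.2,"y":-0.1,"z":-8,"yaw":0,"hand":-0.45},
    {"x":0.2,"y":-0.1,"z":-8,"yaw":0,"hand":-0.45},
    {"x":0.2,"y":-0.1,"z":-8,"yaw":0,"hand":-0.45},
  ],
  newtons=6,
)

```text
clock: 8.78
position: [0.5642, -0.3914, 0.0286]
ee_rot: [2.208, 2.234, 0.0]
force: [-2.0, 0.7, 7.5]
width: 0.303
gripper_force: 6.0
```

apply_moves(
  motion=[
    {"x":0,"y":0,"z":0,"yaw":0,"hand":0.1},
    {"x":0,"y":0,"z":0,"yaw":0,"hand":0.1},
    {"x":0,"y":0,"z":0,"yaw":0,"hand":0.1},
  ],
)

```text
clock: 9.15
position: [0.5642, -0.3908, 0.0276]
ee_rot: [-2.208, -2.235, -0.0]
force: [0.2, 0.8, 0.2]
width: 0.537
gripper_force: 0.0
```

apply_moves(
  motion=[
    {"x":0,"y":0,"z":0,"yaw":-30,"hand":0.1},
    {"x":0,"y":0,"z":0,"yaw":-30,"hand":0.1},
    {"x":0,"y":0,"z":0,"yaw":-60,"hand":0.1},
    {"x":0,"y":0,"z":0,"yaw":-60,"hand":0.1},
    {"x":0,"y":0,"z":0,"yaw":-60,"hand":0.1},
    {"x":0,"y":0,"z":0,"yaw":-88,"hand":0.1},
    {"x":0,"y":0,"z":0,"yaw":-88,"hand":0.1},
    {"x":0,"y":0,"z":0,"yaw":-88,"hand":0.1},
    {"x":0,"y":0,"z":0,"yaw":-88,"hand":0.1},
    {"x":0,"y":0,"z":0,"yaw":-88,"hand":0.1},
  ],
)

```text
clock: 10.4
position: [0.5642, -0.3909, 0.0275]
ee_rot: [3.141, 0.079, -0.001]
force: [-0.5, 0.3, -0.2]
width: 0.551
gripper_force: 0.0
```

apply_moves(
  motion=[
    {"x":0,"y":0,"z":0,"yaw":0,"hand":-0.5},
    {"x":0,"y":0,"z":0,"yaw":0,"hand":-0.5},
    {"x":0,"y":0,"z":0,"yaw":0,"hand":-0.5},
    {"x":0,"y":0,"z":0,"yaw":0,"hand":-0.5},
    {"x":0,"y":0,"z":0,"yaw":0,"hand":-0.5},
  ],
  newtons=10,
)

```text
clock: 11.02
position: [0.5642, -0.3909, 0.0278]
ee_rot: [-3.141, -0.074, -0.0]
force: [0.9, 0.5, 1.4]
width: 0.298
gripper_force: 10.0
```

apply_moves(
  motion=[
    {"x":0,"y":0,"z":5,"yaw":0,"hand":-0.5},
    {"x":-2,"y":2,"z":10,"yaw":0,"hand":-0.5},
    {"x":-5,"y":6,"z":13,"yaw":0,"hand":-0.5},
    {"x":-9,"y":10,"z":14,"yaw":0,"hand":-0.5},
    {"x":-10,"y":16,"z":14,"yaw":0,"hand":-0.5},
    {"x":-10,"y":22,"z":14,"yaw":0,"hand":-0.5},
    {"x":-10,"y":28,"z":12,"yaw":0,"hand":-0.5},
    {"x":-10,"y":33,"z":9,"yaw":0,"hand":-0.5},
    {"x":-10,"y":35.4,"z":6.5,"yaw":0,"hand":-0.5},
    {"x":-10,"y":35.4,"z":6.5,"yaw":0,"hand":-0.5},
  ],
)

```text
clock: 12.28
position: [0.463, -0.035, 0.0915]
ee_rot: [-3.14, -0.079, 0.005]
force: [-0.1, -1.0, -0.7]
width: 0.298
gripper_force: 10.0
```

Run:
```python
from h import *
a=get_image("top");b=get_image("side")
s=observe();print(s["position"],s["ee_rot"],s["width"]*92,s["force"])
cv2.imwrite("pics/a5.png",np.hstack([cv2.resize(a[180:250,200:320],(400,233),interpolation=cv2.INTER_CUBIC),cv2.resize(b[165:235,205:285],(400,350),interpolation=cv2.INTER_CUBIC)[:233]]))
cv2.imwrite("pics/a5s.png",cv2.resize(b[165:235,205:285],(800,700)[:1]+(600,)))
p=s["position"]
print(proj([[p[0],p[1],z] for z in (.12,.09,.042)],"side").round(1).tolist())
```

```text
[ 0.46447132 -0.03796796  0.09336879] [3.13981133e+00 7.27507376e-02 9.26031851e-04] 27.796758946829108 [ 0.84084273 -0.90155509 -1.18182623]
[[227.4, 189.8], [227.7, 197.2], [228.2, 208.6]]
```

View pics/a5s.png

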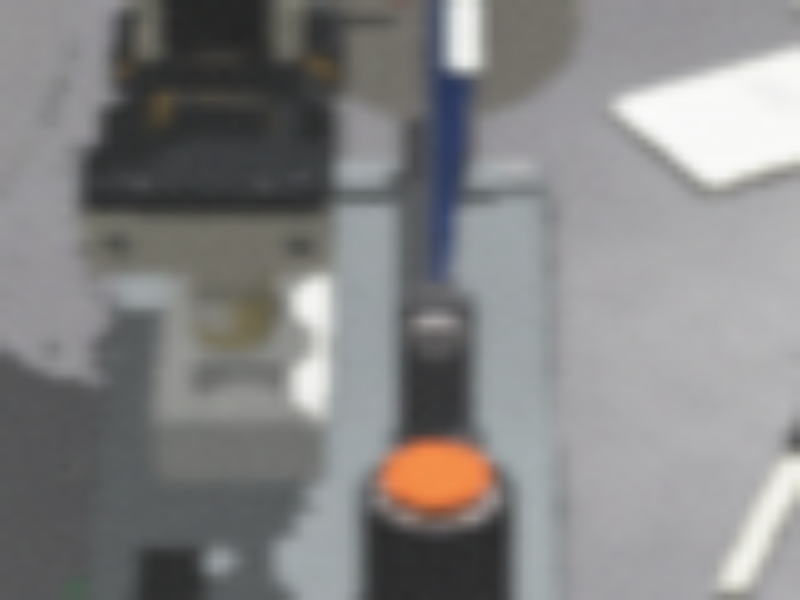

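The vial hangs at crop (236,310), directly in line with bore 1's mouth at (238,375). I'll lower it gently.

apply_moves(
  motion=[
    {"x":0,"y":0.1,"z":-1.5,"yaw":0,"hand":-0.5},
    {"x":0,"y":0.1,"z":-2.3,"yaw":0,"hand":-0.5},
    {"x":0,"y":0.1,"z":-2.8,"yaw":0,"hand":-0.5},
    {"x":0,"y":0.1,"z":-3.2,"yaw":0,"hand":-0.5},
    {"x":0,"y":0.1,"z":-3.2,"yaw":0,"hand":-0.5},
  ],
)

```text
clock: 13.0
position: [0.4641, -0.0361, 0.0606]
ee_rot: [3.141, 0.073, -0.001]
force: [-0.4, -0.4, -0.5]
width: 0.302
gripper_force: 10.0
```

apply_moves(
  motion=[
    {"x":0,"y":0,"z":-0.4,"yaw":0,"hand":-0.5},
    {"x":0,"y":0,"z":-0.8,"yaw":0,"hand":-0.5},
    {"x":0,"y":0,"z":-0.9,"yaw":0,"hand":-0.5},
    {"x":0,"y":0,"z":-0.9,"yaw":0,"hand":-0.5},
  ],
)

```text
clock: 13.5
position: [0.4642, -0.0359, 0.0517]
ee_rot: [-3.141, -0.074, 0.0]
force: [0.3, 0.2, -0.7]
width: 0.298
gripper_force: 10.0
```

apply_moves(
  motion=[
    {"x":0,"y":0,"z":0,"yaw":0,"hand":0},
    {"x":0,"y":0,"z":0,"yaw":0,"hand":0},
    {"x":0,"y":0,"z":0,"yaw":0,"hand":0},
    {"x":0,"y":0,"z":6,"yaw":0,"hand":0},
    {"x":0,"y":0,"z":12,"yaw":0,"hand":0},
    {"x":0,"y":0,"z":18,"yaw":0,"hand":0.2},
    {"x":0,"y":0,"z":22,"yaw":0,"hand":0.2},
  ],
)

```text
clock: 14.38
position: [0.4648, -0.0366, 0.2742]
ee_rot: [-3.14, -0.072, -0.004]
force: [0.8, 1.4, 0.0]
width: 0.594
gripper_force: 0.0
```

apply_moves(
  motion=[
    {"x":0,"y":6,"z":0,"yaw":10,"hand":0.2},
    {"x":0,"y":12,"z":0,"yaw":20,"hand":0.2},
    {"x":1,"y":18,"z":0,"yaw":30,"hand":0.2},
    {"x":2,"y":24,"z":0,"yaw":40,"hand":0.2},
    {"x":4,"y":30,"z":-1,"yaw":50,"hand":0.2},
    {"x":5,"y":34,"z":-4,"yaw":60,"hand":0.2},
    {"x":6.1,"y":35.3,"z":-8,"yaw":70,"hand":0.2},
    {"x":6.1,"y":35.3,"z":-12,"yaw":80,"hand":0.2},
    {"x":6.1,"y":35.3,"z":-16,"yaw":90,"hand":0.2},
    {"x":6.1,"y":35.3,"z":-16,"yaw":102,"hand":0.2},
  ],
)

```text
clock: 15.62
position: [0.523, 0.3159, 0.1082]
ee_rot: [-1.938, -2.47, 0.009]
force: [-0.2, 0.3, 0.5]
width: 0.599
gripper_force: 0.0
```

Run:
```python
from h import *
a=get_image("top");b=get_image("side")
s=observe();print(s["position"],s["ee_rot"],s["width"]*92,s["force"])
p=s["position"]
for z in(.057,.0285,0):print(proj([p[0],p[1],z],"side").round(1),proj([p[0],p[1],z],"top").round(1))
cv2.imwrite("pics/a6.png",np.hstack([cv2.resize(a[180:250,110:190],(400,350),interpolation=cv2.INTER_CUBIC),cv2.resize(b[125:195,205:285],(400,350),interpolation=cv2.INTER_CUBIC)]))
for n in("top","side"):
  for d in silhouettes("oil_vial_2",n):
    if d["p"]>.2:print(n,round(d["p"],2),mc(d),d["rect"])
```

```text
[0.52501869 0.31647542 0.11109856] [-1.94411843e+00 -2.46731864e+00  1.90994072e-03] 55.067244095970395 [-0.81939332  0.11242948  0.99436579]
[[252.1 149.4]] [[153.8 199.5]]
[[252.1 155.5]] [[155.7 200.2]]
[[252.  161.5]] [[157.6 200.9]]
top 0.54 [np.float64(263.69736842105266), np.float64(221.22368421052633)] [259.1, 215.5, 265.6, 227.3]
top 0.54 [np.float64(350.203125), np.float64(184.5625)] [347.7, 179.9, 360.4, 186.4]
top 0.32 [np.float64(350.3333333333333), np.float64(161.02880658436214)] [341.4, 155.7, 362.6, 167.0]
top 0.27 [np.float64(269.16541353383457), np.float64(166.593984962406)] [248.9, 159.6, 289.1, 176.6]
side 0.73 [np.float64(263.4701986754967), np.float64(278.79470198675494)] [258.5, 270.9, 267.1, 287.6]
side 0.63 [np.float64(266.7037037037037), np.float64(251.74074074074073)] [263.1, 243.8, 273.4, 258.6]
```

View pics/a6.png

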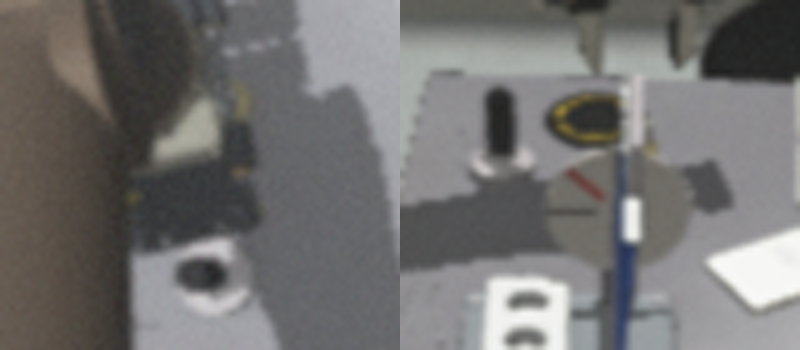

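The vial is hidden here, but its earlier pixel positions (153.3,199.3 cap and 157.7,200.8 base) match the gripper axis. I'll descend and do the same two-way grip.

apply_moves(
  motion=[
    {"x":0,"y":0,"z":-4,"yaw":0,"hand":0.2},
    {"x":0,"y":0,"z":-7,"yaw":0,"hand":0.2},
    {"x":0,"y":0,"z":-8.2,"yaw":0,"hand":0.2},
    {"x":0,"y":0,"z":-8.2,"yaw":0,"hand":0.2},
    {"x":0,"y":0,"z":-8.2,"yaw":0,"hand":-0.45},
    {"x":0,"y":0,"z":-8.2,"yaw":0,"hand":-0.45},
    {"x":0,"y":0,"z":-8.2,"yaw":0,"hand":-0.45},
    {"x":0,"y":0,"z":-8.2,"yaw":0,"hand":-0.45},
    {"x":0,"y":0,"z":-8.2,"yaw":0,"hand":-0.45},
  ],
  newtons=6,
)

```text
clock: 16.95
position: [0.5257, 0.3173, 0.0302]
ee_rot: [1.946, 2.466, 0.002]
force: [0.2, 0.6, 2.8]
width: 0.304
gripper_force: 6.0
```

apply_moves(
  motion=[
    {"x":0,"y":0,"z":0,"yaw":0,"hand":0.1},
    {"x":0,"y":0,"z":0,"yaw":0,"hand":0.1},
    {"x":0,"y":0,"z":0,"yaw":-30,"hand":0.1},
    {"x":0,"y":0,"z":0,"yaw":-30,"hand":0.1},
    {"x":0,"y":0,"z":0,"yaw":-90,"hand":0.1},
    {"x":0,"y":0,"z":0,"yaw":-90,"hand":0.1},
    {"x":0,"y":0,"z":0,"yaw":-90,"hand":0.1},
    {"x":0,"y":0,"z":0,"yaw":-90,"hand":0.1},
    {"x":0,"y":0,"z":0,"yaw":-90,"hand":0.1},
    {"x":0,"y":0,"z":0,"yaw":-90,"hand":0.1},
  ],
)

```text
clock: 18.2
position: [0.5249, 0.3171, 0.0295]
ee_rot: [3.106, 0.468, -0.001]
force: [0.4, -1.1, 0.9]
width: 0.548
gripper_force: 0.0
```

apply_moves(
  motion=[
    {"x":0,"y":0,"z":0,"yaw":-1,"hand":-0.5},
    {"x":0,"y":0,"z":0,"yaw":-1,"hand":-0.5},
    {"x":0,"y":0,"z":0,"yaw":-1,"hand":-0.5},
    {"x":0,"y":0,"z":0,"yaw":-1,"hand":-0.5},
    {"x":0,"y":0,"z":0,"yaw":-1,"hand":-0.5},
  ],
  newtons=10,
)

```text
clock: 18.82
position: [0.5252, 0.317, 0.0298]
ee_rot: [-3.109, -0.451, 0.0]
force: [0.2, -0.8, -0.4]
width: 0.303
gripper_force: 9.9
```

apply_moves(
  motion=[
    {"x":0,"y":0,"z":6,"yaw":0,"hand":-0.5},
    {"x":0,"y":0,"z":12,"yaw":0,"hand":-0.5},
    {"x":0,"y":0,"z":18,"yaw":0,"hand":-0.5},
    {"x":-2,"y":0,"z":23,"yaw":0,"hand":-0.5},
    {"x":-5,"y":-5,"z":24,"yaw":0,"hand":-0.5},
    {"x":-6.5,"y":-11,"z":24,"yaw":0,"hand":-0.5},
    {"x":-6.5,"y":-17,"z":24,"yaw":0,"hand":-0.5},
    {"x":-6.5,"y":-23,"z":24,"yaw":0,"hand":-0.5},
    {"x":-6.5,"y":-26.5,"z":24,"yaw":0,"hand":-0.5},
    {"x":-6.5,"y":-26.5,"z":24,"yaw":0,"hand":-0.5},
  ],
)

```text
clock: 20.08
position: [0.4599, 0.049, 0.2701]
ee_rot: [-3.109, -0.442, -0.001]
force: [-0.8, 0.8, -0.4]
width: 0.305
gripper_force: 9.9
```

apply_moves(
  motion=[
    {"x":0,"y":0,"z":-6,"yaw":0,"hand":-0.5},
    {"x":0,"y":0,"z":-12,"yaw":0,"hand":-0.5},
    {"x":0,"y":0,"z":-17,"yaw":0,"hand":-0.5},
    {"x":0,"y":0,"z":-19,"yaw":0,"hand":-0.5},
    {"x":0,"y":0,"z":-20,"yaw":0,"hand":-0.5},
    {"x":0,"y":0,"z":-20.7,"yaw":0,"hand":-0.5},
    {"x":0,"y":0,"z":-20.7,"yaw":0,"hand":-0.5},
  ],
)

```text
clock: 20.95
position: [0.4611, 0.0524, 0.0631]
ee_rot: [3.109, 0.451, 0.002]
force: [0.4, -0.8, 0.3]
width: 0.302
gripper_force: 9.9
```

apply_moves(
  motion=[
    {"x":-0.05,"y":0,"z":-0.5,"yaw":0,"hand":-0.5},
    {"x":-0.05,"y":0,"z":-0.9,"yaw":0,"hand":-0.5},
    {"x":-0.05,"y":0,"z":-1.0,"yaw":0,"hand":-0.5},
    {"x":-0.05,"y":0,"z":-1.0,"yaw":0,"hand":-0.5},
  ],
)

```text
clock: 21.45
position: [0.4596, 0.0522, 0.0527]
ee_rot: [-3.109, -0.45, 0.0]
force: [0.2, -1.0, -1.2]
width: 0.302
gripper_force: 9.9
```

apply_moves(
  motion=[
    {"x":0,"y":0,"z":0,"yaw":0,"hand":0},
    {"x":0,"y":0,"z":0,"yaw":0,"hand":0},
    {"x":0,"y":0,"z":0,"yaw":0,"hand":0},
    {"x":0,"y":0,"z":6,"yaw":0,"hand":0},
    {"x":0,"y":0,"z":12,"yaw":0,"hand":0},
    {"x":-3,"y":0,"z":18,"yaw":0,"hand":0},
    {"x":-5,"y":-6,"z":22,"yaw":10,"hand":0},
    {"x":-5,"y":-12,"z":22,"yaw":20,"hand":0},
    {"x":-5,"y":-18,"z":22,"yaw":30,"hand":0},
    {"x":-5,"y":-24,"z":22,"yaw":40,"hand":0},
  ],
)

```text
clock: 22.7
position: [0.4113, -0.1258, 0.2725]
ee_rot: [-2.851, -1.314, -0.003]
force: [0.8, -1.0, -0.2]
width: 0.5
gripper_force: 0.0
```

Run:
```python
from h import *
a=get_image("top");b=get_image("side")
s=observe();print(s["position"],s["ee_rot"],s["width"]*92,s["force"])
cv2.imwrite("pics/a7.png",np.hstack([cv2.resize(a[180:250,120:320],(800,280),interpolation=cv2.INTER_CUBIC)[:,:560],cv2.resize(b[150:220,210:270],(240,280),interpolation=cv2.INTER_CUBIC)]))
for n in("top","side"):
  for d in silhouettes("seat_tool",n):
    if d["p"]>.2:print(n,round(d["p"],2),mc(d),d["rect"],at(mc(d),n,.03))
```

```text
[ 0.41068725 -0.12924161  0.27244977] [ 2.85710554e+00  1.30537537e+00 -1.43136406e-04] 45.86348214910307 [-0.22151626 -0.9138919  -0.63474967]
top 0.46 [np.float64(153.08474576271186), np.float64(234.54237288135593)] [145.1, 227.2, 163.2, 241.9] [0.41290998 0.32070977 0.03      ]
side 0.52 [np.float64(226.43939393939394), np.float64(158.93939393939394)] [221.7, 155.5, 231.6, 162.9] [0.4252044  0.28275267 0.03      ]
```

View pics/a7.png

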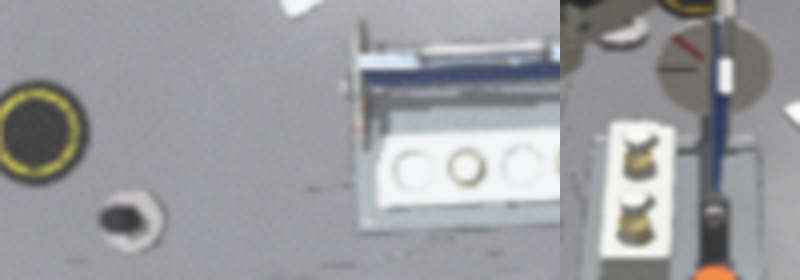

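Two vials stand in bores 3 and 1 (side crop (640,155) and (637,220)), and the tool and mat are where they were. Now back to the grip bar.

apply_moves(
  motion=[
    {"x":0,"y":0,"z":5.8,"yaw":10,"hand":0},
    {"x":3,"y":5,"z":6,"yaw":20,"hand":0},
    {"x":7,"y":9,"z":6,"yaw":30,"hand":0},
    {"x":11,"y":14,"z":6,"yaw":40,"hand":0},
    {"x":12.7,"y":16.4,"z":6,"yaw":43.5,"hand":0},
    {"x":12.7,"y":16.4,"z":6,"yaw":43.5,"hand":0},
  ],
)

```text
clock: 23.65
position: [0.539, 0.0439, 0.331]
ee_rot: [-2.162, -2.279, 0.005]
force: [-0.2, -0.0, -0.8]
width: 0.499
gripper_force: 0.0
```

apply_moves(
  motion=[
    {"x":0,"y":0,"z":-5,"yaw":0,"hand":0},
    {"x":0,"y":0,"z":-9,"yaw":0,"hand":0},
    {"x":0,"y":0,"z":-11.3,"yaw":0,"hand":0},
    {"x":0,"y":0,"z":-11.3,"yaw":0,"hand":0},
    {"x":0,"y":0,"z":-11.3,"yaw":0,"hand":-1},
    {"x":0,"y":0,"z":-11.3,"yaw":0,"hand":-1},
    {"x":0,"y":0,"z":-11.3,"yaw":0,"hand":-1},
    {"x":0,"y":0,"z":-11.3,"yaw":0,"hand":-1},
    {"x":0,"y":0,"z":-11.3,"yaw":0,"hand":-1},
  ],
  newtons=25,
)

```text
clock: 24.78
position: [0.5384, 0.0391, 0.2194]
ee_rot: [-2.168, -2.273, 0.001]
force: [-1.6, 0.4, 3.9]
width: 0.088
gripper_force: 25.0
```

Run:
```python
from h import *
s=observe();p=s["position"];print(p,s["ee_rot"],s["width"]*92,s["gripper_force"],s["force"])
```

```text
[0.53844269 0.0390939  0.21936722] [-2.16807166e+00 -2.27306196e+00  8.66408113e-04] 8.094289746042799 24.993641674518585 [-1.64624694  0.43557287  3.89154077]
```

apply_moves(
  motion=[
    {"x":-1.5,"y":-0.1,"z":0,"yaw":0,"hand":-1},
    {"x":-2.9,"y":-0.1,"z":0,"yaw":0,"hand":-1},
    {"x":-4.3,"y":-0.2,"z":-0.3,"yaw":0,"hand":-1},
    {"x":-5.6,"y":-0.3,"z":-0.7,"yaw":0,"hand":-1},
    {"x":-7.0,"y":-0.4,"z":-1.2,"yaw":0,"hand":-1},
    {"x":-8.2,"y":-0.4,"z":-1.8,"yaw":0,"hand":-1},
    {"x":-9.4,"y":-0.5,"z":-2.6,"yaw":0,"hand":-1},
    {"x":-10.5,"y":-0.5,"z":-3.4,"yaw":0,"hand":-1},
    {"x":-11.1,"y":-0.6,"z":-4.0,"yaw":0,"hand":-1},
    {"x":-11.1,"y":-0.6,"z":-4.0,"yaw":0,"hand":-1},
  ],
)

```text
clock: 26.02
position: [0.4262, 0.0331, 0.1783]
ee_rot: [-2.167, -2.273, 0.003]
force: [2.9, -1.7, -7.1]
width: 0.085
gripper_force: 25.0
```

Run:
```python
from h import *
s=observe();p=s["position"];print(p,s["width"]*92,s["gripper_force"],s["force"])
b=get_image("side");a=get_image("top")
cv2.imwrite("pics/a8.png",np.hstack([cv2.resize(b[120:220,205:280],(450,600),interpolation=cv2.INTER_CUBIC)]))
print(np.arctan2(p[2]+.019-.098,.526-p[0]))
```

```text
[0.42623182 0.03311016 0.17832719] 7.857842058809986 24.982710778713226 [ 2.91092804 -1.65019011 -7.06425981]
0.7831831925894449
```

View pics/a8.png

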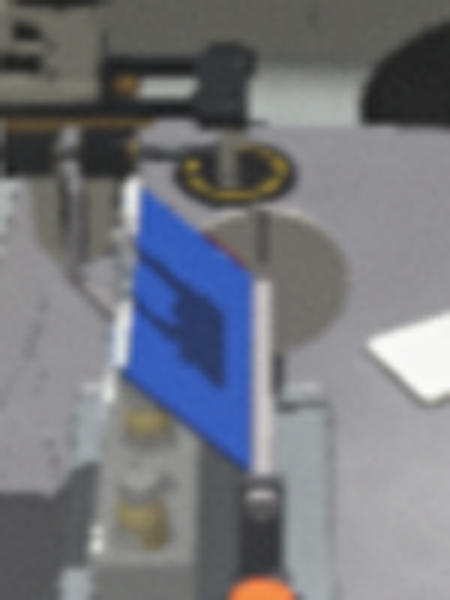

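The cover's edge lies along the red dial line at (225,240), which agrees with the computed 0.783 rad. I'll let go, rise and check it, and locate the tool again.

apply_moves(
  motion=[
    {"x":0,"y":0,"z":0,"yaw":0,"hand":-0.5},
    {"x":0,"y":0,"z":0,"yaw":0,"hand":-0.5},
    {"x":0,"y":0,"z":0,"yaw":0,"hand":-0.5},
    {"x":0,"y":0,"z":4,"yaw":0,"hand":-0.5},
    {"x":0,"y":0,"z":8,"yaw":0,"hand":0},
    {"x":-2,"y":-6,"z":9,"yaw":0,"hand":0},
    {"x":-2,"y":-12,"z":9,"yaw":0,"hand":0},
    {"x":-2,"y":-18,"z":9,"yaw":0,"hand":0},
    {"x":-2,"y":-22,"z":9,"yaw":0,"hand":0},
  ],
)

```text
clock: 27.25
position: [0.4078, -0.1878, 0.2694]
ee_rot: [-2.166, -2.275, -0.004]
force: [1.2, 0.5, 0.9]
width: 0.499
gripper_force: 0.0
```

Run:
```python
from h import *
a=get_image("top");b=get_image("side")
s=observe();print(s["position"],s["ee_rot"],s["width"]*92,s["force"])
cv2.imwrite("pics/a9.png",np.vstack([cv2.resize(a[180:250,110:310],(800,280),interpolation=cv2.INTER_CUBIC),cv2.resize(b[130:210,200:400],(800,320),interpolation=cv2.INTER_CUBIC)]))
H=np.array([.5262,.034]);
for t in(.685,.785,.885):
  P=[np.r_[H[0]-.14*np.cos(t)-.05*y,H[1]+y-.007,.098+.14*np.sin(t)] for y in(-.04,.04)]
  print(t,((proj(P,"top")-[110,180])*4).round().tolist())
for n in("top","side"):
  for d in silhouettes("seat_tool",n):
    if d["p"]>.2:print(n,round(d["p"],2),mc(d),d["rect"],at(mc(d),n,.03))
```

```text
[ 0.40543362 -0.19447709  0.26956479] [ 2.17972841  2.25892923 -0.00462932] 45.67479181418815 [-0.58736934  0.05393291  0.15318459]
0.685 [[584.0, 214.0], [474.0, 218.0]]
0.785 [[584.0, 201.0], [473.0, 205.0]]
0.885 [[584.0, 187.0], [473.0, 190.0]]
top 0.54 [np.float64(256.720135078092), np.float64(212.763191219924)] [207.6, 185.3, 310.8, 238.5] [ 0.48900934 -0.01464626  0.03      ]
top 0.45 [np.float64(152.85), np.float64(234.38888888888889)] [144.5, 225.0, 160.3, 241.0] [0.41339432 0.32148949 0.03      ]
top 0.4 [np.float64(128.91485507246378), np.float64(212.96920289855072)] [115.0, 199.9, 142.5, 229.3] [0.48171654 0.40202363 0.03      ]
side 0.42 [np.float64(286.8142726440988), np.float64(323.6852698993596)] [269.4, 305.9, 308.6, 337.5] [ 0.65416378 -0.46747112  0.03      ]
```

View pics/a9.png

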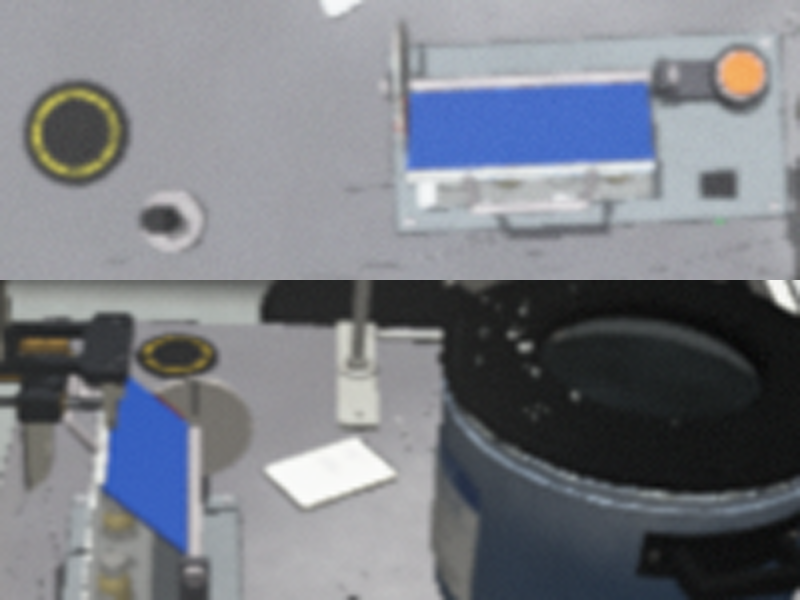

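The bar shows at (475–585, 207), matching 0.785 rad, and the red line lies along the cover. Next, the tool at (172,220) and the mat at (77,132).

Run:
```python
from h import *
a=get_image("top")
o=np.array([110,180]);g=lambda u,z:at((np.array(u)+.5)/4-.5+o,"top",z)[:2].round(4)
print("foot",g((173,220),.012),"handle",g((160,218),.076),"mat",g((77,132),.004),"cap",g((740,74),.0805))
# subpixel orange/yellow centroids
hsv=cv2.cvtColor(a,cv2.COLOR_BGR2HSV)
for nm,lo,hi,box,z in (("cap",(5,120,120),(18,255,255),(280,190,315,210),.0805),("mat",(22,90,90),(35,255,255),(110,195,145,232),.004)):
    x0,y0,x1,y1=box;m=cv2.inRange(hsv[y0:y1,x0:x1],lo,hi);y,x=np.nonzero(m)
    (cx,cy),(w,h),_=cv2.minAreaRect(np.c_[x,y].astype(np.float32));print(nm,len(x),cx+x0,cy+y0,w,h,at((cx+x0,cy+y0),"top",z)[:2].round(4))
# foot: bright grey pixels
sub=a[222:248,140:168].astype(int);m=(sub.min(2)>sub.min(2).max()-55).astype(np.uint8);y,x=np.nonzero(m);(cx,cy),r=cv2.minEnclosingCircle(np.c_[x,y].astype(np.float32));print("foot",len(x),cx+140,cy+222,r,at((cx+140,cy+222),"top",.012)[:2].round(4))
s=observe();print(s["position"])
```

```text
foot [0.4127 0.3254] handle [0.4139 0.3215] mat [0.4841 0.4094] cap [ 0.5346 -0.1339]
cap 66 295.0 198.0 8.0 8.0 [ 0.535 -0.135]
mat 144 128.5 212.5 21.0 21.0 [0.4845 0.4106]
foot 620 153.5 234.5 18.398468017578125 [0.4131 0.3233]
[ 0.40716794 -0.18695908  0.26899346]
```

apply_moves(
  motion=[
    {"x":0.5,"y":6,"z":0,"yaw":0,"hand":0},
    {"x":0.5,"y":12,"z":0,"yaw":0,"hand":0},
    {"x":0.5,"y":18,"z":0,"yaw":0,"hand":0},
    {"x":0.5,"y":24,"z":0,"yaw":0,"hand":0},
    {"x":0.5,"y":30,"z":0,"yaw":0,"hand":0},
    {"x":0.5,"y":36,"z":0,"yaw":0,"hand":0},
    {"x":0.5,"y":42,"z":-2,"yaw":0,"hand":0},
    {"x":0.5,"y":48,"z":-6,"yaw":0,"hand":0},
    {"x":0.6,"y":51,"z":-11,"yaw":0,"hand":0},
    {"x":0.6,"y":51,"z":-15,"yaw":0,"hand":0},
  ],
)

```text
clock: 28.75
position: [0.4104, 0.3284, 0.117]
ee_rot: [-2.157, -2.283, 0.002]
force: [0.8, -0.5, 0.1]
width: 0.502
gripper_force: 0.0
```

Run:
```python
from h import *
b=get_image("side")
s=observe();p=s["position"];print(p,s["ee_rot"],s["width"]*92,s["force"])
cv2.imwrite("pics/a10.png",cv2.resize(b[100:190,190:280],(450,450),interpolation=cv2.INTER_CUBIC))
print(((proj([[p[0],p[1],z] for z in(.076,.04,0)],"side")-[190,100])*5).round())
```

```text
[0.40800034 0.32547836 0.11265235] [-2.15883283 -2.28160739  0.01256083] 46.211246561370984 [-3.35932598 -1.80742934 -4.77055586]
[[164. 216.]
 [166. 255.]
 [168. 297.]]
```

View pics/a10.png

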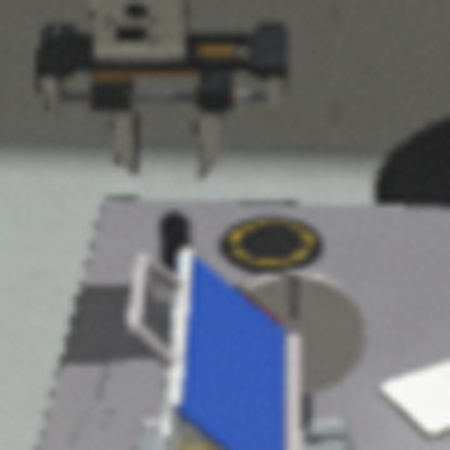

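The tool's handle top is at (175,217), against (164,216) for the still-settling gripper, so the tool is at about x = 0.414. I'll descend and grip.

apply_moves(
  motion=[
    {"x":0.1,"y":0,"z":-1,"yaw":0,"hand":0},
    {"x":0.1,"y":0,"z":-4,"yaw":0,"hand":0},
    {"x":0.1,"y":0,"z":-7,"yaw":0,"hand":0},
    {"x":0.1,"y":0,"z":-8.8,"yaw":0,"hand":0},
    {"x":0.1,"y":0,"z":-8.8,"yaw":0,"hand":0},
    {"x":0.1,"y":0,"z":-8.8,"yaw":0,"hand":0},
  ],
)

```text
clock: 29.55
position: [0.4151, 0.3236, 0.0324]
ee_rot: [-2.168, -2.273, -0.002]
force: [-0.4, -0.6, 0.1]
width: 0.504
gripper_force: 0.0
```

apply_moves(
  motion=[
    {"x":0,"y":0,"z":0,"yaw":0,"hand":-0.7},
    {"x":0,"y":0,"z":0,"yaw":0,"hand":-0.7},
    {"x":0,"y":0,"z":0,"yaw":0,"hand":-0.7},
    {"x":0,"y":0,"z":0,"yaw":0,"hand":-0.7},
    {"x":0,"y":0,"z":0,"yaw":0,"hand":-0.7},
  ],
  newtons=40,
)

```text
clock: 30.18
position: [0.4145, 0.3232, 0.0314]
ee_rot: [-2.168, -2.273, 0.001]
force: [-2.0, -0.6, 6.7]
width: 0.255
gripper_force: 40.0
```

apply_moves(
  motion=[
    {"x":0,"y":0,"z":5,"yaw":0,"hand":-0.7},
    {"x":0,"y":0,"z":11,"yaw":0,"hand":-0.7},
    {"x":0,"y":-1,"z":17,"yaw":0,"hand":-0.7},
    {"x":0,"y":-4,"z":22,"yaw":0,"hand":-0.7},
    {"x":1,"y":-8,"z":25,"yaw":0,"hand":-0.7},
    {"x":2,"y":-14,"z":25,"yaw":0,"hand":-0.7},
    {"x":4,"y":-19,"z":25,"yaw":0,"hand":-0.7},
    {"x":6,"y":-24,"z":25,"yaw":0,"hand":-0.7},
    {"x":8,"y":-29,"z":25,"yaw":0,"hand":-0.7},
    {"x":10,"y":-34,"z":25,"yaw":0,"hand":-0.7},
  ],
)

```text
clock: 31.42
position: [0.5147, -0.0184, 0.2809]
ee_rot: [-2.167, -2.273, 0.001]
force: [0.2, 0.7, -0.7]
width: 0.254
gripper_force: 40.0
```

apply_moves(
  motion=[
    {"x":1.5,"y":-5,"z":-1,"yaw":0,"hand":-0.7},
    {"x":2,"y":-10,"z":-4,"yaw":0,"hand":-0.7},
    {"x":2,"y":-11.8,"z":-9,"yaw":0,"hand":-0.7},
    {"x":2,"y":-11.8,"z":-13,"yaw":0,"hand":-0.7},
    {"x":2,"y":-11.8,"z":-14.5,"yaw":0,"hand":-0.7},
    {"x":2,"y":-11.8,"z":-14.5,"yaw":0,"hand":-0.7},
  ],
)

```text
clock: 32.17
position: [0.5342, -0.1346, 0.1359]
ee_rot: [-2.167, -2.273, 0.003]
force: [0.3, 0.2, 0.1]
width: 0.253
gripper_force: 40.0
```

Run:
```python
from h import *
b=get_image("side")
s=observe();p=s["position"];print(p,s["ee_rot"],s["width"]*92,s["force"])
cv2.imwrite("pics/a11.png",cv2.resize(b[150:250,200:300],(500,500),interpolation=cv2.INTER_CUBIC))
print(((proj([[p[0],p[1],z] for z in(p[2]-.031,.0805)],"side")-[200,150])*5).round())
```

```text
[ 0.53496023 -0.13486903  0.13692844] [ 2.16746466e+00  2.27352439e+00 -8.53975994e-04] 23.24591962823955 [-0.74181474 -0.49384245 -1.60137653]
[[238. 318.]
 [238. 350.]]
```

View pics/a11.png

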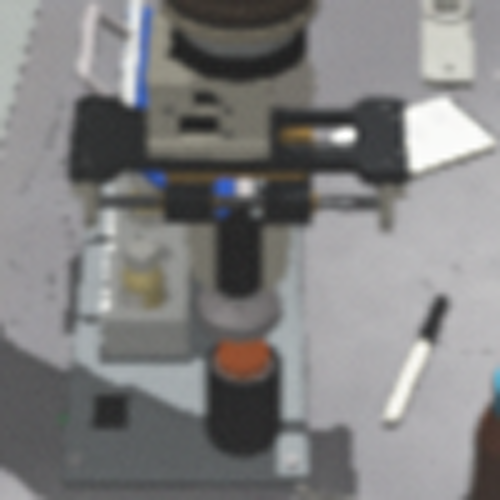

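The foot at (240,313) hangs over the cap at (243,357), centred. I'll press it down.

apply_moves(
  motion=[
    {"x":0,"y":0,"z":-1.5,"yaw":0,"hand":-0.7},
    {"x":0,"y":0,"z":-2.3,"yaw":0,"hand":-0.7},
    {"x":0,"y":0,"z":-2.7,"yaw":0,"hand":-0.7},
    {"x":0,"y":0,"z":-3.0,"yaw":0,"hand":-0.7},
    {"x":0,"y":0,"z":-3.3,"yaw":0,"hand":-0.7},
    {"x":0,"y":0,"z":-3.3,"yaw":0,"hand":-0.7},
  ],
  newtons=55,
)

```text
clock: 32.98
position: [0.5346, -0.1346, 0.1038]
ee_rot: [-2.168, -2.273, -0.001]
force: [-2.8, 2.8, 9.3]
width: 0.249
gripper_force: 55.0
```

apply_moves(
  motion=[
    {"x":0,"y":0,"z":-0.1,"yaw":0,"hand":-0.7},
    {"x":0,"y":0,"z":-0.2,"yaw":0,"hand":-0.7},
    {"x":0,"y":0,"z":-0.2,"yaw":0,"hand":-0.7},
  ],
)

```text
clock: 33.35
position: [0.5348, -0.1347, 0.1035]
ee_rot: [-2.168, -2.273, -0.003]
force: [-9.9, 5.3, 33.5]
width: 0.254
gripper_force: 55.1
```

Hard stop reached at 33 N. I'll lift off and check the cap.

apply_moves(
  motion=[
    {"x":0,"y":0,"z":0.2,"yaw":0,"hand":-0.7},
    {"x":0,"y":0,"z":3,"yaw":0,"hand":-0.7},
    {"x":0,"y":0,"z":9,"yaw":0,"hand":-0.7},
    {"x":0,"y":0,"z":15,"yaw":0,"hand":-0.7},
    {"x":0,"y":0,"z":18,"yaw":0,"hand":-0.7},
  ],
)

```text
clock: 33.98
position: [0.5352, -0.1357, 0.2842]
ee_rot: [2.167, 2.271, 0.002]
force: [0.5, -0.5, -2.4]
width: 0.251
gripper_force: 55.0
```

Run:
```python
from h import *
b=get_image("side")
s=observe();p=s["position"];print(p,s["ee_rot"],s["width"]*92,s["force"])
cv2.imwrite("pics/a12.png",cv2.resize(b[140:250,200:300],(500,550),interpolation=cv2.INTER_CUBIC))
```

```text
[ 0.53629546 -0.13626375  0.28676908] [2.16532063 2.26902544 0.00517325] 23.01437596734938 [ 1.17865837 -1.09277658  1.50577461]
```

View pics/a12.png

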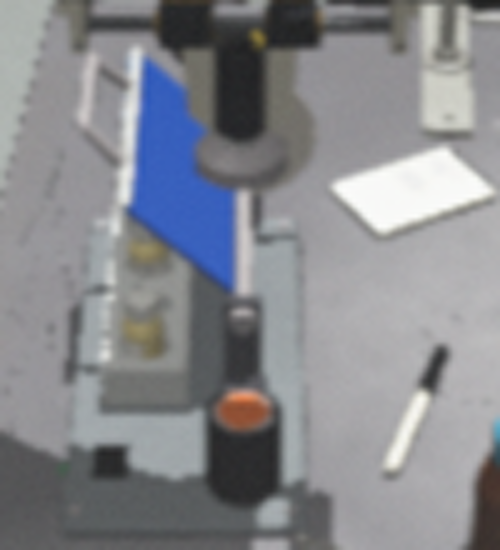

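The cap is flush in its black collar at (243,410), the cover is still at the red line, and both vials stand. I've now viewed 17 pictures, which is over the limit of 14, so I'll view no more and finish on numbers. Next I carry the tool to its mat.

apply_moves(
  motion=[
    {"x":0,"y":6,"z":0,"yaw":0,"hand":-0.7},
    {"x":-1,"y":12,"z":0,"yaw":0,"hand":-0.7},
    {"x":-2,"y":18,"z":0,"yaw":0,"hand":-0.7},
    {"x":-3,"y":24,"z":0,"yaw":0,"hand":-0.7},
    {"x":-4,"y":30,"z":0,"yaw":0,"hand":-0.7},
    {"x":-5,"y":36,"z":0,"yaw":0,"hand":-0.7},
    {"x":-5,"y":42,"z":0,"yaw":0,"hand":-0.7},
    {"x":-5,"y":48,"z":0,"yaw":0,"hand":-0.7},
    {"x":-5,"y":54,"z":-2,"yaw":0,"hand":-0.7},
    {"x":-5,"y":54.4,"z":-7,"yaw":0,"hand":-0.7},
  ],
)

```text
clock: 35.28
position: [0.4839, 0.4157, 0.2104]
ee_rot: [-2.159, -2.282, -0.005]
force: [-0.5, -0.4, -2.9]
width: 0.252
gripper_force: 55.0
```

apply_moves(
  motion=[
    {"x":0,"y":0,"z":-6,"yaw":0,"hand":-0.7},
    {"x":0,"y":0,"z":-12,"yaw":0,"hand":-0.7},
    {"x":0,"y":0,"z":-15,"yaw":0,"hand":-0.7},
    {"x":0,"y":0,"z":-16,"yaw":0,"hand":-0.7},
    {"x":0,"y":0,"z":-16,"yaw":0,"hand":-0.7},
  ],
)

```text
clock: 35.9
position: [0.4847, 0.409, 0.0513]
ee_rot: [2.168, 2.273, -0.001]
force: [-0.8, 0.2, -1.2]
width: 0.251
gripper_force: 55.0
```

Run:
```python
from h import *
s=observe();p=s["position"];print(p,s["ee_rot"],s["width"]*92,s["force"])
```

```text
[0.48473253 0.4090243  0.05130798] [ 2.16840341e+00  2.27307778e+00 -1.27904292e-03] 23.129204578897642 [-0.83466834  0.20611937 -1.21664845]
```

apply_moves(
  motion=[
    {"x":0,"y":0.1,"z":-0.8,"yaw":0,"hand":-0.7},
    {"x":0,"y":0.1,"z":-1.2,"yaw":0,"hand":-0.7},
    {"x":0,"y":0.1,"z":-1.5,"yaw":0,"hand":-0.7},
    {"x":0,"y":0.1,"z":-1.5,"yaw":0,"hand":-0.7},
  ],
)

```text
clock: 36.4
position: [0.4844, 0.4101, 0.0361]
ee_rot: [-2.168, -2.273, 0.001]
force: [-0.0, 0.3, -1.3]
width: 0.251
gripper_force: 55.0
```

apply_moves(
  motion=[
    {"x":0,"y":0,"z":-0.1,"yaw":0,"hand":-0.7},
    {"x":0,"y":0,"z":-0.1,"yaw":0,"hand":-0.7},
  ],
)

```text
clock: 36.65
position: [0.4846, 0.4101, 0.0355]
ee_rot: [-2.168, -2.273, 0.001]
force: [-1.9, -0.5, 1.1]
width: 0.253
gripper_force: 55.0
```

In contact. I'll release and go straight up.

apply_moves(
  motion=[
    {"x":0,"y":0,"z":0,"yaw":0,"hand":-0.3},
    {"x":0,"y":0,"z":0,"yaw":0,"hand":0},
    {"x":0,"y":0,"z":0,"yaw":0,"hand":0},
    {"x":0,"y":0,"z":0,"yaw":0,"hand":0},
    {"x":0,"y":0,"z":5,"yaw":0,"hand":0},
    {"x":0,"y":0,"z":11,"yaw":0,"hand":0},
    {"x":0,"y":0,"z":17,"yaw":0,"hand":0},
    {"x":-5,"y":-2,"z":20,"yaw":0,"hand":0},
    {"x":-11,"y":-4,"z":20,"yaw":0,"hand":0},
  ],
)

```text
clock: 37.78
position: [0.3763, 0.3701, 0.2372]
ee_rot: [-2.17, -2.271, -0.006]
force: [-1.0, 1.6, 0.9]
width: 0.5
gripper_force: 0.0
```

apply_moves(
  motion=[
    {"x":-5,"y":3,"z":2,"yaw":0,"hand":0},
    {"x":-9,"y":8,"z":2,"yaw":0,"hand":0},
    {"x":-10,"y":14,"z":2,"yaw":0,"hand":0},
    {"x":-10,"y":18,"z":2,"yaw":0,"hand":0},
    {"x":-10,"y":18,"z":2,"yaw":0,"hand":0},
  ],
)

```text
clock: 38.4
position: [0.2738, 0.5531, 0.2541]
ee_rot: [2.163, 2.277, -0.001]
force: [0.7, 0.0, -0.2]
width: 0.499
gripper_force: 0.0
```

Run:
```python
from h import *
a=get_image("top");s=observe();print(s["position"],s["force"],s["width"])
for k in("seat_tool","tool_mat"):
  for d in silhouettes(k,"top")[:3]:print(k,round(d["p"],2),np.round(mc(d),1),np.round(d["rect"],1),at(mc(d),"top",.03).round(3))
print("expected foot/handle-top px",proj([[.4845,.410,.016],[.4845,.410,.08]],"top").round(1).tolist())
g=a[196:232,112:148].min(2).astype(int);y,x=np.nonzero(g>140);print("bright",len(x),x.mean()+112,y.mean()+196,x.min()+112,x.max()+112,y.min()+196,y.max()+196)
hsv=cv2.cvtColor(a,cv2.COLOR_BGR2HSV)
m=cv2.inRange(hsv[185:235,205:280],(100,120,60),(130,255,255));y,x=np.nonzero(m);print("cover blue rows",y.min()+185,y.max()+185)
b=get_image("side");s2=[ (round(d["p"],2),np.round(d["rect"])) for d in silhouettes("seat_tool","side")[:3]];print(s2,proj([[.4845,.410,.004],[.4845,.410,.08]],"side").round(1).tolist())
```

```text
[0.27494492 0.55090998 0.2544694 ] [ 0.13116018 -0.49306284  0.19652462] 0.49825160265377555
seat_tool 0.55 [127.  213.2] [118.1 206.2 135.5 221.1] [0.481 0.408 0.03 ]
tool_mat 0.8 [129.7 212.6] [114.9 198.8 142.6 227.7] [0.483 0.4   0.03 ]
tool_mat 0.66 [339.3 240.7] [333.5 234.1 348.4 246.9] [ 0.402 -0.285  0.03 ]
expected foot/handle-top px [[127.7, 212.3], [122.1, 211.2]]
bright 767 130.02477183833116 214.01955671447197 112 147 196 231
cover blue rows 201 221
[(0.21, array([194., 265., 208., 276.]))] [[243.7, 148.4], [243.5, 132.6]]
```

```bash
python3 -c "
from cell import *
print(sign_off())"
```

```text
the job is handed in; nothing more can be done
None
```

The job is handed in: both vials found are in bores 1 and 3, the cover is at about 0.78 rad, the cap was pressed to its stop by the tool and looks flush, and the tool stands about 4 mm off its mat's centre by the top camera; I viewed 17 pictures, over the limit of 14.

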